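# Butt a rail against the dowelling jig's drill guide and lock it with the cam lever

## Task

The wooden rail lying in the dowelling jig is to be made ready for drilling. Push the rail along the fence until its end is tight against the metal drill guide block, then push the arm of the cam lever round until the cam clamps the rail firmly against the fence, and leave it locked; one fingertip is enough for both. Push only: do not lift the rail out, and do not disturb the other things on the jig and the bench.

Things in the scene. Friction and masses are not known exactly. Their poses are not given: they have to be found in the camera images.
- jig: dowelling jig screwed to the bench: plywood board 18 mm thick (top at z = 18 mm) spanning x -135..165, y -220..220 mm. Origin on the bench; z up, +y along the rail towards the drill guide block, +x across from the cam to the fence. The guide block, bare aluminium 48 mm high, stands on the board at x 12..62, y 140..180 mm. It never moves in a run.
- fence: hardwood strip fixed on the jig, 30 x 330 x 36 mm high above the board; its frame is that of the jig (same origin and axes). Its straight face, which the rail is clamped against, is the plane x = 60 mm and it runs from y = -190 to 140 mm.
- guide_face (a point): point on the face of the drill guide block that the rail's end must butt against, 14 mm above the board (jig frame 37.5, 140, 32 mm); same axes as the jig, the face looks to -y.
- rail: loose pale wooden rail lying on the jig's board between cam and fence, 45 (x) x 220 (y) x 28 mm (z), 100 to 210 g. Origin at the centre of its underside, y along its length towards the guide block. It starts 20 to 70 mm short of the block and slides with about 1 N; with the cam open there is 7 to 11 mm of play across.
- rail_front (a point): centre of the rail's end face nearest the guide block, 110 mm from its middle, 14 mm above its underside.
- rail_back (a point): centre of the rail's other end face, the one to push on, 110 mm from its middle, 14 mm above its underside.
- cam_pivot (a point): point on the board under the lever's pivot bolt (jig frame -23, 30, 18 mm), jig axes; the bolt tops out 36 mm above the board. On it turns a plywood disc (radius 30, centre 9 mm off the pivot) with a straight arm 26 mm wide reaching 150 mm from the pivot, both from 1 to 23 mm above the board.
- cam_lever (a joint): angle of the cam lever, rad, counter-clockwise from above: 0 open, 1.9 at its steel stop pin. In the jig frame the arm points at 2.18 rad (from +x towards +y) plus this value, so it swings past -x, on the side away from the fence. It starts at 0 to 0.45, turns with 2 to 3 N at 105 mm out, meets the rail at about 1.45, then stiffens to 12 N at 1.7 and 18 N at 1.88; firm from 1.65.
- lever_end (a point): on the top of the lever's arm, on its centre line, 137 mm from the pivot axis and 23 mm above the board; turns with the lever. The stiff lever stays where it is left, clamped or open; in closing, the cam also draws the rail towards the guide block. Its stop pin, 10 mm thick, stands 20 mm high at jig frame -62, -64 mm.
- dowel_pot: small open steel cup, 52 mm wide, 55 mm high, standing on the jig's board behind the fence; origin under its centre. Leave alone.
- offcut: loose wood offcut 50 x 45 x 28 mm on the jig's board in the corner on the cam's side, away from the guide block; origin under its centre. Leave alone.
- glue: white glue bottle, 58 mm wide, 170 mm high, on the bench beside the jig's end away from the guide block; origin under its centre. Leave alone.
- drill: grey and black cordless drill standing on its battery, about 220 mm high, on the bench to the left; origin under the battery. Leave alone.
- spare_rail: second rail of the same size lying on the bare bench to the left, not in the jig; origin under its centre. Leave alone.
- tape: tape measure, 66 x 38 x 62 mm, on the bench to the right; leave alone.
- screwdriver: screwdriver with a black handle lying on the bench to the right; leave alone.
Not all that is in view belongs to the job. Leave any blue or red look-alike of the rail alone.

How it is judged:
By the outcome, as a careful person would: the job done as asked, in the order asked, and still so for the second after the job is handed in, with the robot touching nothing.
It also fails if it takes over 51 s, if anything falls off the work surface, if the arm or the gripper's body presses on something with over 40 N, if the wrist force passes 120 N, or if a joint passes its speed limit or range.

## Robot

A 6-joint arm with a two-finger parallel gripper is mounted at the origin on the work surface. World frame = base frame: x ahead of the robot, y to its left, z up, the work surface at z = 0. Lengths are in m, angles in rad, forces in N, time in s.
With the tool pointing down it reaches from about 0.3 to 0.875 m from the base axis. Payload 6.4 kg.
Tool frame: the origin (TCP) lies between the finger pads; the fingertips stand ctrl.tip_reach ahead of it and the grasp point (between the pads) lies 11 mm behind it (ctrl.tip_reach is the distance from the TCP to the fingertips, in m); z points along the fingers, x is the direction in which the jaws open and shut, and the axes are right-handed (so a half turn about z gives the same grasp; the last joint's range is limited). The gripper opens to 85 mm and grips with 20 to 120 N. Pads are 22 mm wide; open, the fingers measure 114 mm over their backs; the gripper's body (76 mm by 85 mm) begins 54 mm behind the grasp point. The pads swing forward as they close: fully open they stand 13 mm farther back than shut.
Start: joints at [0.944, 0.181, 1.607, -0, 1.354, -0.206], TCP at [0.235, 0.525, 0.239] pointing down, gripper open.
Joint ranges: [-2.99, 2.99], [-0.89, 2.07], [0.3, 2.58], [-1.14, 4.28], [0, 2.63], [-3.12, 3.12]. Speed limits (rad/s): [2.57, 2.57, 3.01, 3.14, 3.14, 3.14].

## Interface

Orientations are given as a unit quaternion [w, x, y, z].
In Python, from bench import telemetry, viewer, ticket, nets, ctrl gives the robot as it stands.
- The arm moves only by the tool step_arm, never from a script. Its argument "plan" is a list of rows, each a list of 2 entries, a list of its own where there are three numbers: the shift along the tool's x, y, z in m, then the turn, a rotation vector about the tool's x, y, z in degrees. A call has 1 to 5 rows; each row is the pose to reach, as a shift and turn from the pose commanded when the call began, along the tool's axes at that moment; what a row does not reach only later rows make up. A row lasts 1/10 s, in which the tool goes at most 50 mm and 8.59 degrees, less where a joint would pass 70% of its speed; a pose out of reach is approached as far as the arm can. A call with a gripper value outside its range is refused whole. "fingers" is the opening in per cent of the stroke, from 0 (shut) to 100 (fully open), set as the call begins (left out, the last holds). The fingers move at their own pace and stop on an object; the grip force is fixed at half the most. Time passes only in rows, so rows that repeat a pose let the fingers close. It gives the time, the measured TCP pose, the force and the opening at its end, in the units of the state.
- telemetry.get_obs(): the state, without advancing time (a new reading comes with each control period).
- viewer.camera(name): name is "side" or "top" or "wrist"; returns the picture (480x640x3 uint8, red, green, blue); there is no depth.
- viewer.get_calibration(name): a dict with "K" (3x3 intrinsics, pixels), "origin" and "orientation" of the camera in the world. Camera axes: x right, y up, looking along -z (the intrinsics and any distortion apply to the point x, -y, -z); pixel columns grow to the right and rows downward; lengths in m; the calibration is good to about 2 mm. The wrist camera is an equidistant fisheye: a pixel r from the principal point sees the ray r / f radians off the axis. A picture is of the moment at which its call begins: read the wrist's pose just before it. get_calibration takes no time and is no camera call; for the wrist camera it gives the pose at the moment of the call.
- ticket.hand_in(): hands the job in, once; it reports no verdict.
Trained networks look in the newest picture that a camera, given by its name, has taken for a name from the list of things; names that differ only in an ending like _2 or _b are one class to them, and where a whole thing is asked for, a point or a joint stands for the part that bears it (a point fixed in the world has none). Each returns a list of dicts, best first, with "score" (0 to 1); they miss things now and then, are a little off and sometimes report something else, mostly with a low value. They report only what shows in the picture. A call takes as long as a camera call. They do not tell look-alikes from the thing itself.
- nets.boxes_of(thing, camera): "extent" ([left, top, right, bottom] in pixels, round what is visible of it).
The state is a dict: "time_s": time; "q": joint angles; "dq": joint speeds; "joint_efforts": joint torques, N m; "eef_pos": TCP position; "eef_rot": TCP orientation; "wrist_force": force on the tool from outside, world axes, zero at the start; "torque": the same for the moment, N m; "opening": opening from 0.0 (shut) to 1.0 (fully open).
Only numpy, scipy, OpenCV 4.12 (cv2) and the standard library are available. Lean on these libraries where they do the work, as an engineer would, in place of code of your own. Each camera call takes 0.05 s, during which the arm holds its last target.

## Working session

There is one attempt and no reset: what is moved stays moved. The work goes in short steps, Python scripts to look and compute and a tool call to move; the robot and the scene stay as the last step left them, time stands still between calls to the robot, and variables do not carry over. Pictures are saved under pics/ and viewed, and the job is handed in when it is done.

Besides the shell and the picture viewer there is one more tool, called after ">>>" by a JSON object that holds its "method" and its "body". step_arm: Moves the arm, as the interface text tells. Its arguments: {"type":"object","properties":{"plan":{"type":"array"},"fingers":{"type":"number"}},"required":["plan"]}

```bash
ls; mkdir -p pics; python3 - <<'E'
from bench import telemetry, viewer, ticket, nets, ctrl
import cv2
o=telemetry.get_obs();print(o, ctrl.tip_reach)
for n in ["top","side"]:
    im=viewer.camera(n);cv2.imwrite(f"pics/{n}0.png",im[:,:,::-1]);print(viewer.get_calibration(n))
E
```

```text
pics
{'time_s': 0.0, 'q': array([ 9.43704206e-01,  1.81556968e-01,  1.60799812e+00,  2.67399259e-05,
        1.35376938e+00, -2.06309922e-01]), 'dq': array([-0.00114812, -0.0004662 , -0.00077087, -0.00093831,  0.00011388,
        0.00153271]), 'joint_efforts': array([-1.22866272e-04, -4.44852948e+01, -3.51339447e+01, -3.09089364e-04,
        8.59154592e-03,  4.12461293e-05]), 'eef_pos': array([0.2345403 , 0.52441718, 0.23837995]), 'eef_rot': array([ 2.99897935e-04,  8.39189718e-01,  5.43838090e-01, -8.12423914e-04]), 'wrist_force': array([-1.4835191 ,  0.47452477,  0.12420878]), 'torque': array([-0.03989518, -0.01984816,  0.02991672]), 'opening': 0.9980103410166689} 0.008
{'K': array([[464.17985551,   0.        , 313.81743134],
       [  0.        , 464.17985551, 242.05836961],
       [  0.        ,   0.        ,   1.        ]]), 'origin': array([ 0.22611379, -0.01587148,  1.31696559]), 'orientation': array([-0.70093769, -0.07296913,  0.06724602,  0.70628594])}
{'K': array([[624.81320415,   0.        , 316.74077713],
       [  0.        , 624.81320415, 245.05313882],
       [  0.        ,   0.        ,   1.        ]]), 'origin': array([-0.1690061 , -0.72468377,  1.26284842]), 'orientation': array([ 0.87698929,  0.31310703, -0.12069019, -0.34392972])}
```

View pics/top0.png

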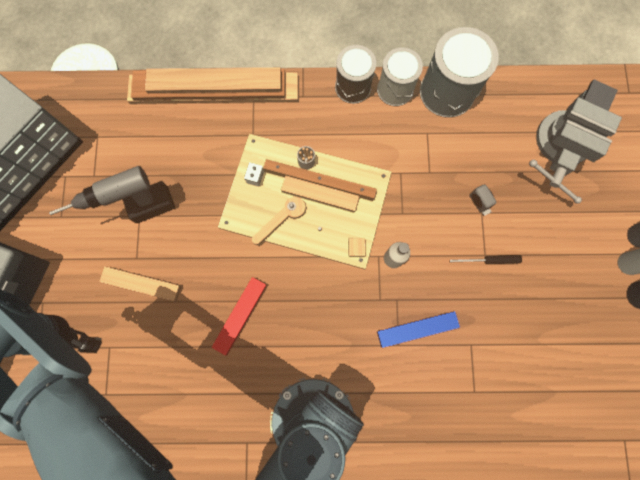

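View pics/side0.png

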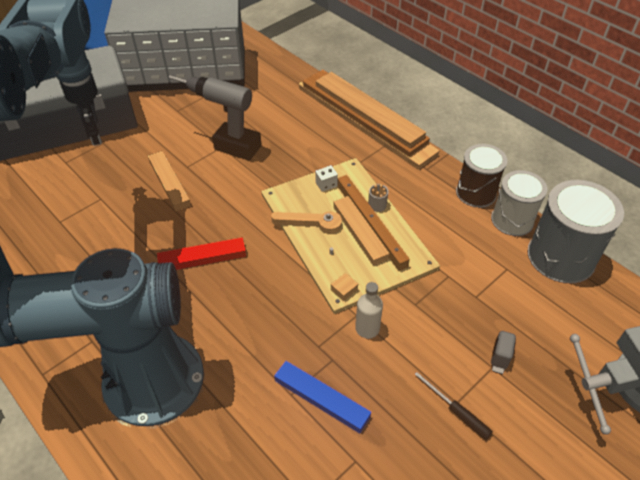

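```bash
python3 - <<'E'
import cv2
a=cv2.imread('pics/top0.png')[120:280,205:405];cv2.imwrite('pics/top0z.png',cv2.resize(a,None,fx=4,fy=4,interpolation=cv2.INTER_CUBIC))
a=cv2.imread('pics/side0.png')[150:315,255:445];cv2.imwrite('pics/side0z.png',cv2.resize(a,None,fx=4,fy=4,interpolation=cv2.INTER_CUBIC)[:600])
E
```

```text
(no output)
```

View pics/top0z.png

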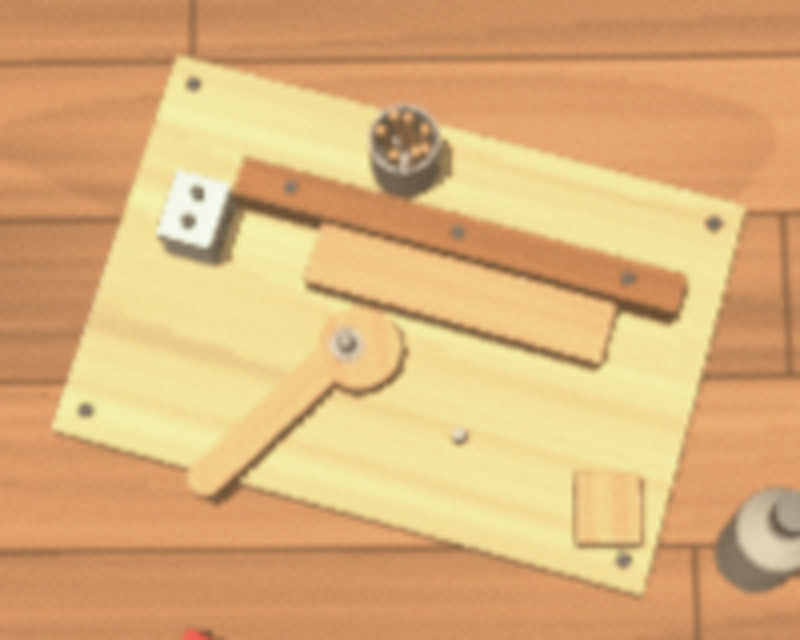

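View pics/side0z.png

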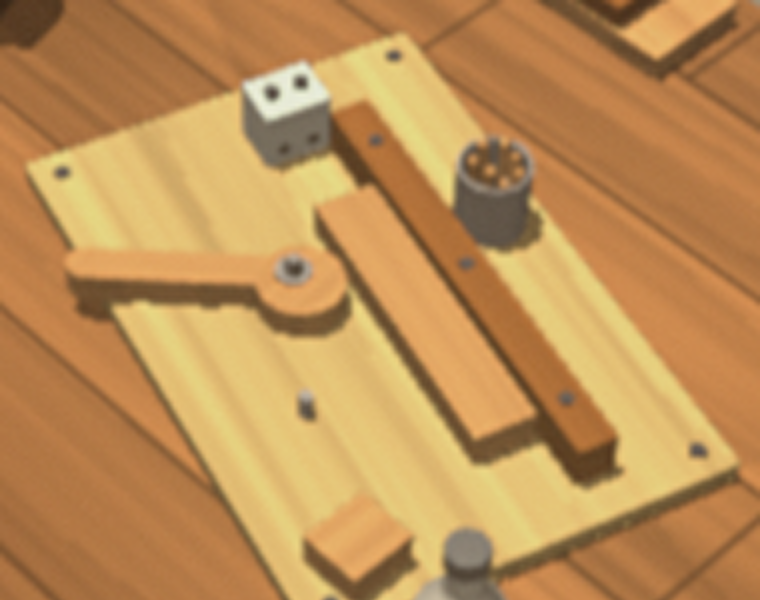

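```bash
cat > h.py <<'E'
import numpy as np
from scipy.optimize import least_squares
from scipy.spatial.transform import Rotation as R
from bench import telemetry, viewer, ticket, nets, ctrl
def q2R(q): return R.from_quat(np.r_[q[1:],q[0]]).as_matrix()
def proj(P,c):
    p=(np.atleast_2d(P)-c['origin'])@q2R(c['orientation']); p=p*[1,-1,-1]
    u=p@c['K'].T; return u[:,:2]/u[:,2:]
def j2w(P,s):
    P=np.atleast_2d(P)/1000.; c,n=np.cos(s[2]),np.sin(s[2])
    return np.c_[s[0]+c*P[:,0]-n*P[:,1], s[1]+n*P[:,0]+c*P[:,1], P[:,2]]
def raypt(uv,c,z):
    uv=np.atleast_2d(uv);d=np.c_[uv,np.ones(len(uv))]@np.linalg.inv(c['K']).T*[1,-1,-1]@q2R(c['orientation']).T
    t=(z-c['origin'][2])/d[:,2]; return c['origin']+d*t[:,None]
E
cat > fit.py <<'E'
from h import *
T=viewer.get_calibration('top');S=viewer.get_calibration('side')
tz=lambda a:(np.array(a)-1.5)/4+[205,120]
sz=lambda a:(np.array(a)-1.5)/4+[255,150]
Jt=np.array([[165,220,18],[165,-220,18],[-135,-220,18],[-135,220,18],[-23,30,54],[-62,-64,38],[90,-190,54],[90,140,54]],float)
ut=tz([[179,56],[746,207],[643,595],[53,431],[345,342],[459,433],[686,275],[243,157]])
Js=np.array([[165,220,18],[-135,220,18],[165,-220,18],[-23,30,54],[-62,-64,38]],float)
us=sz([[405,33],[28,165],[737,463],[293,267],[306,393]])
f=lambda s,a=1,b=1:np.r_[a*(proj(j2w(Jt,s),T)-ut).ravel(),b*(proj(j2w(Js,s),S)-us).ravel()]
for a,b in((1,1),(1,0),(0,1)):
    r=least_squares(lambda s:f(s,a,b),[.65,.2,.0 if 0 else -.2]);print(a,b,r.x,r.fun.round(1) if a*b else r.cost)
    if a*b: s=r.x
np.save('jig.npy',s)
def w2j(P):
    d=P[:,:2]-s[:2];c,n=np.cos(s[2]),np.sin(s[2]);return 1000*np.c_[d@[c,n],d@[-n,c]]
print('railT',w2j(raypt(tz([[320,225],[305,284],[617,303],[602,362]]),T,.046)).round(1).tolist())
print('railS',w2j(raypt(sz([[374,185],[316,207],[477,440],[537,412]]),S,.046)).round(1).tolist())
print('leverT',w2j(raypt(tz([[200,485]]),T,.041)))
print('leverS',w2j(raypt(sz([[70,260]]),S,.041)))
P=[37.5,-80,32];
for p in ([-23,30,41],[37.5,-110,32]): print(j2w(p,s))
E
python3 fit.py
```

```text
1 1 [ 0.60129452  0.02220366 -0.28606661] [-0.6 -0.2  0.2  0.1 -0.1  0.3 -0.6 -0.3  0.  -0.2 -0.2  0.2  0.4  0.1
  0.1 -0.3 -0.1  0.  -1.1  0.3  1.3  0.5  0.1 -1.6 -0.1  1.1]
1 0 [ 0.60118057  0.02190772 -0.28402617] 0.5782961478415948
0 1 [ 0.60149708  0.02285132 -0.28981976] 3.377744468245761
railT [[57.3, 73.2], [12.0, 70.8], [59.1, -147.1], [14.2, -148.1]]
railS [[59.7, 72.8], [15.6, 72.3], [14.1, -146.7], [58.4, -144.2]]
leverT [[-147.74790647  100.03928811]]
leverS [[-148.68021548  106.33408903]]
[[0.58769464 0.05747466 0.041     ]]
[[ 0.60623067 -0.09390786  0.032     ]]
```

```bash
cat > tgt.py <<'E'
# usage: tgt.py  x y z(mm, jig xy, world z of TCP) yaw(deg of tool x in jig) [...]
from h import *
import sys
s=np.load('jig.npy');o=telemetry.get_obs()
v=list(map(float,sys.argv[1:]))
R0=q2R(o['eef_rot'])
for i in range(0,len(v),4):
    x,y,z,a=v[i:i+4]
    P=j2w([x,y,z],s)[0]; ps=np.radians(a)+s[2]
    c,n=np.cos(ps),np.sin(ps)
    Rt=np.array([[c,n,0],[n,-c,0],[0,0,-1.]])
    d=R0.T@(P-o['eef_pos']); r=R.from_matrix(R0.T@Rt).as_rotvec(degrees=True)
    print('world',P.round(4),'shift',d.round(4).tolist(),'turn',r.round(2).tolist(),'dist',np.linalg.norm(d).round(3))
d=o['eef_pos'][:2]-s[:2];c,n=np.cos(s[2]),np.sin(s[2])
F=o['wrist_force']
print('t',o['time_s'],'now jig mm',(1000*np.array([d@[c,n],d@[-n,c],o['eef_pos'][2]])).round(1),'yaw',np.degrees(np.arctan2(R0[1,0],R0[0,0])-s[2]).round(1),'F jig',np.round([F[:2]@[c,n],F[:2]@[-n,c],F[2]],1),'open',round(o['opening'],2),'q',o['q'].round(2))
E
python3 tgt.py 36.5 -175 280 90
python3 - <<'E'
from h import *
T=viewer.get_calibration('top')
print(raypt([[398,258],[150,200],[115,185],[240,315]],T,.03).round(3))
E
```

```text
world [ 0.5869 -0.156   0.28  ] shift [-0.4772, 0.5995, -0.041] turn [-0.02, 0.09, -7.72] dist 0.767
t 0.1 now jig mm [-493.6  378.4  238.5] yaw 82.3 F jig [-0.9  0.6  0.2] open 1.0 q [ 0.94  0.18  1.61  0.    1.35 -0.21]
[[ 0.438 -0.242  0.03 ]
 [ 0.613  0.466  0.03 ]
 [ 0.66   0.571  0.03 ]
 [ 0.283  0.198  0.03 ]]
```

>>> {"method": "step_arm", "body": {"plan": [[[-0.03,0.037,-0.015],[0,0,-2]],[[-0.06,0.075,-0.03],[0,0,-4]],[[-0.09,0.113,-0.041],[0,0,-6]],[[-0.12,0.15,-0.041],[0,0,-7.7]],[[-0.15,0.188,-0.041],[0,0,-7.7]]], "fingers": 0}}

```text
time_s: 0.6
eef_pos: [0.3456, 0.3096, 0.2805]
eef_rot: [0.0, 0.8, 0.6, 0.0]
wrist_force: [1.2, 0.1, -0.5]
opening: 0.143
```

```bash
python3 tgt.py 36.5 -175 280 90
```

```text
world [ 0.5869 -0.156   0.28  ] shift [-0.3789, 0.3625, 0.0006] turn [0.03, -0.03, 0.06] dist 0.524
t 0.6 now jig mm [-326.4  203.5  280.5] yaw 90.1 F jig [ 1.1  0.5 -0.5] open 0.14 q [ 0.47 -0.11  1.82 -0.    1.43 -0.81]
```

>>> {"method": "step_arm", "body": {"plan": [[[-0.035,0.034,0],[0,0,0]],[[-0.07,0.067,0],[0,0,0]],[[-0.105,0.1,0],[0,0,0]],[[-0.14,0.134,0],[0,0,0]],[[-0.175,0.167,0],[0,0,0]]]}}

```text
time_s: 1.1
eef_pos: [0.4563, 0.0942, 0.2802]
eef_rot: [-0.0, 0.801, 0.599, 0.0]
wrist_force: [-0.1, 0.9, 0.3]
opening: 0.003
```

>>> {"method": "step_arm", "body": {"plan": [[[-0.035,0.034,0],[0,0,0]],[[-0.07,0.067,0],[0,0,0]],[[-0.105,0.1,0],[0,0,0]],[[-0.14,0.134,0],[0,0,0]],[[-0.17,0.162,0],[0,0,0]]]}}

```text
time_s: 1.6
eef_pos: [0.5639, -0.1152, 0.2797]
eef_rot: [-0.0, 0.801, 0.599, -0.0]
wrist_force: [-0.2, 1.1, 0.9]
opening: 0.002
```

>>> {"method": "step_arm", "body": {"plan": [[[0,0,0],[0,0,0]],[[0,0,0],[0,0,0]]]}}

```text
time_s: 1.8
eef_pos: [0.563, -0.1133, 0.2793]
eef_rot: [-0.001, 0.801, 0.598, -0.0]
wrist_force: [0.2, 0.9, -0.3]
opening: 0.003
```

```bash
python3 tgt.py 36.5 -178 120 90 36.5 -178 36 90; python3 - <<'E'
from h import *
import cv2
im=viewer.camera('top');cv2.imwrite("pics/top1.png",im[:,:,::-1])
im=viewer.camera('side');cv2.imwrite("pics/side1.png",im[:,:,::-1])
E
```

```text
world [ 0.5861 -0.1589  0.12  ] shift [-0.0372, 0.0354, 0.1592] turn [-0.12, -0.03, -0.13] dist 0.167
world [ 0.5861 -0.1589  0.036 ] shift [-0.0372, 0.0356, 0.2432] turn [-0.12, -0.03, -0.13] dist 0.249
t 1.8 now jig mm [   1.5 -140.8  279.3] yaw 89.9 F jig [-0.1  0.9 -0.3] open 0.0 q [-0.41  0.15  1.56  0.    1.43 -1.69]
```

View pics/side1.png

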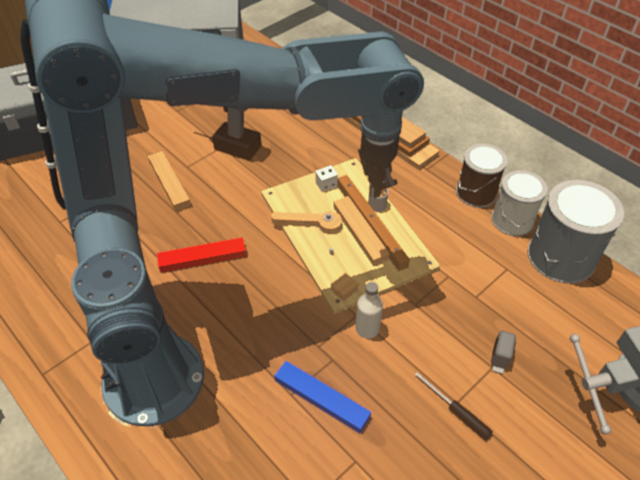

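>>> {"method": "step_arm", "body": {"plan": [[[-0.025,0.024,0.03],[0,0,0]],[[-0.037,0.035,0.07],[0,0,0]],[[-0.037,0.035,0.11],[0,0,0]],[[-0.037,0.035,0.15],[0,0,0]],[[-0.037,0.035,0.18],[0,0,0]]]}}

```text
time_s: 2.4
eef_pos: [0.5851, -0.1559, 0.0979]
eef_rot: [-0.001, 0.8, 0.6, -0.001]
wrist_force: [0.8, 0.5, -0.8]
opening: 0.002
```

>>> {"method": "step_arm", "body": {"plan": [[[0,0,0],[0,0,0]],[[0,0,0],[0,0,0]]]}}

```text
time_s: 2.6
eef_pos: [0.5865, -0.157, 0.101]
eef_rot: [-0.0, 0.8, 0.6, -0.0]
wrist_force: [0.4, 0.0, -0.4]
opening: 0.0
```

```bash
python3 tgt.py 36.5 -178 36 90; python3 - <<'E'
from h import *
import cv2
im=viewer.camera('wrist');cv2.imwrite("pics/wrist1.png",im[:,:,::-1])
im=viewer.camera('side');cv2.imwrite("pics/side2.png",cv2.resize(im[150:320,250:450,::-1],None,fx=3.5,fy=3.5))
E
```

```text
world [ 0.5861 -0.1589  0.036 ] shift [-0.0019, 0.0001, 0.065] turn [-0.02, -0.01, 0.07] dist 0.065
t 2.6 now jig mm [  36.4 -176.1  101. ] yaw 90.1 F jig [ 0.4  0.1 -0.4] open 0.0 q [-0.46  0.4   1.63  0.    1.11 -1.74]
```

View pics/wrist1.png

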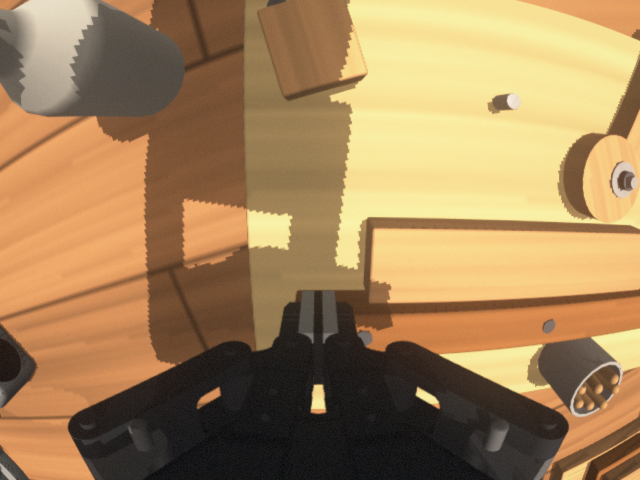

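View pics/side2.png

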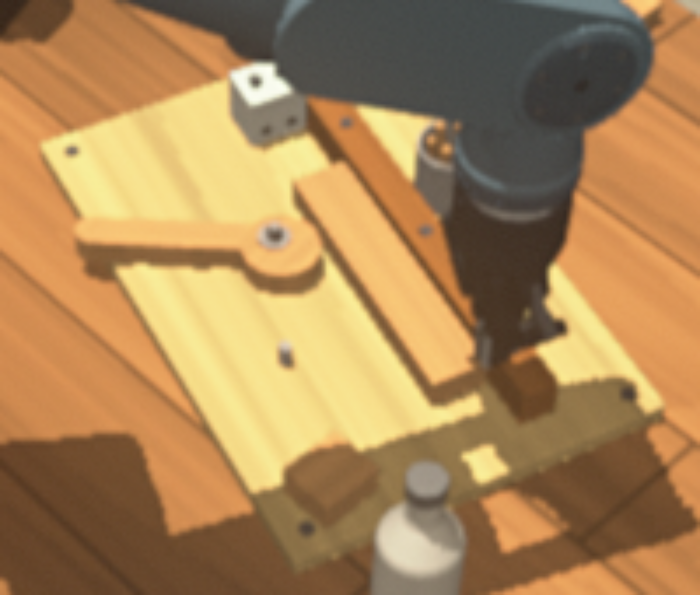

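>>> {"method": "step_arm", "body": {"plan": [[[-0.002,0,0.025],[0,0,0]],[[-0.002,0,0.05],[0,0,0]],[[-0.002,0,0.067],[0,0,0]],[[-0.002,0,0.067],[0,0,0]]]}}

```text
time_s: 3.1
eef_pos: [0.585, -0.1595, 0.0322]
eef_rot: [-0.001, 0.801, 0.599, -0.001]
wrist_force: [-0.4, -0.5, 0.5]
opening: 0.002
```

>>> {"method": "step_arm", "body": {"plan": [[[0.005,0,0],[0,0,0]],[[0.01,0,0],[0,0,0]],[[0.015,0,0],[0,0,0]],[[0.02,0,0],[0,0,0]],[[0.025,0,0],[0,0,0]]]}}

```text
time_s: 3.6
eef_pos: [0.5936, -0.136, 0.0341]
eef_rot: [0.001, 0.801, 0.599, 0.0]
wrist_force: [-0.1, -2.1, 1.6]
opening: 0.0
```

```bash
python3 tgt.py 36.5 -94 36 90; python3 - <<'E'
from h import *
import cv2
im=viewer.camera('wrist');cv2.imwrite("pics/wrist2.png",im[:,:,::-1])
E
```

```text
world [ 0.6098 -0.0783  0.036 ] shift [0.06, -0.0008, -0.0019] turn [0.08, 0.04, 0.0] dist 0.06
t 3.6 now jig mm [  37.3 -154.    34.1] yaw 90.0 F jig [ 0.5 -2.1  1.6] open 0.0 q [-0.42  0.51  1.64 -0.    0.99 -1.7 ]
```

View pics/wrist2.png

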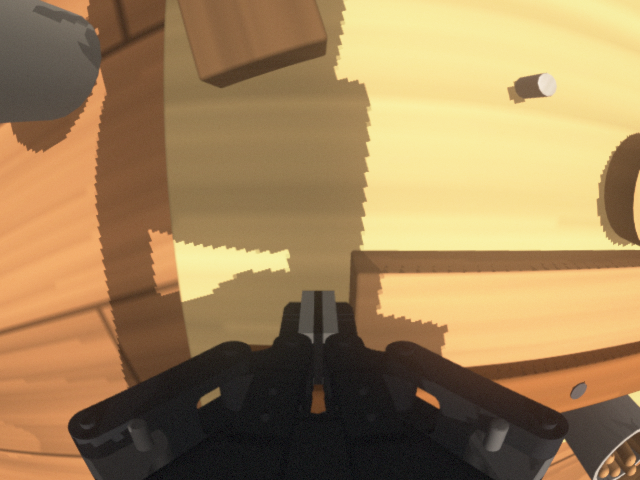

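>>> {"method": "step_arm", "body": {"plan": [[[0.006,0,0],[0,0,0]],[[0.012,0,0],[0,0,0]],[[0.018,0,0],[0,0,0]],[[0.024,0,0],[0,0,0]],[[0.03,0,0],[0,0,0]]]}}

```text
time_s: 4.15
eef_pos: [0.6016, -0.1068, 0.0333]
eef_rot: [0.0, 0.801, 0.599, -0.0]
wrist_force: [-0.5, -2.2, 1.7]
opening: 0.002
```

>>> {"method": "step_arm", "body": {"plan": [[[0.005,0,0],[0,0,0]],[[0.01,0,0],[0,0,0]],[[0.015,0,0],[0,0,0]],[[0.02,0,0],[0,0,0]]]}}

```text
time_s: 4.55
eef_pos: [0.6072, -0.0877, 0.0333]
eef_rot: [0.0, 0.801, 0.599, -0.0]
wrist_force: [-0.2, -1.5, 3.0]
opening: 0.001
```

```bash
python3 tgt.py 36.5 -94 36 90; python3 - <<'E'
from h import *
import cv2
im=viewer.camera('top');cv2.imwrite("pics/top3.png",cv2.resize(im[120:280,205:405,::-1],None,fx=4,fy=4,interpolation=cv2.INTER_CUBIC)[:600])
im=viewer.camera('side');cv2.imwrite("pics/side3.png",cv2.resize(im[150:300,255:445,::-1],None,fx=4,fy=4,interpolation=cv2.INTER_CUBIC)[:600])
E
```

```text
world [ 0.6098 -0.0783  0.036 ] shift [0.0098, -0.0002, -0.0027] turn [0.0, 0.0, -0.02] dist 0.01
t 4.55 now jig mm [  36.7 -103.8   33.3] yaw 90.0 F jig [ 0.2 -1.5  3. ] open 0.0 q [-0.34  0.52  1.63 -0.    1.   -1.62]
```

View pics/side3.png

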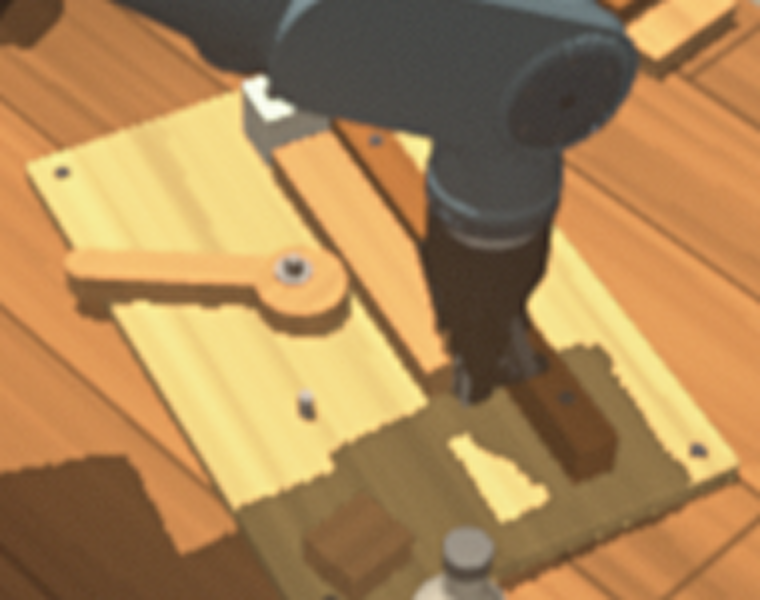

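>>> {"method": "step_arm", "body": {"plan": [[[0.003,0,0],[0,0,0]],[[0.006,0,0],[0,0,0]],[[0.009,0,0],[0,0,0]]]}}

```text
time_s: 4.95
eef_pos: [0.6094, -0.0792, 0.033]
eef_rot: [-0.0, 0.801, 0.599, -0.0]
wrist_force: [-0.3, -1.4, -0.6]
opening: -0.002
```

```bash
python3 tgt.py 36.5 -94 36 90
```

```text
world [ 0.6098 -0.0783  0.036 ] shift [0.001, 0.0001, -0.003] turn [-0.03, -0.01, -0.03] dist 0.003
t 4.95 now jig mm [ 36.4 -95.   33. ] yaw 90.0 F jig [ 0.1 -1.5 -0.6] open -0.0 q [-0.32  0.52  1.62  0.    1.   -1.61]
```

Still sliding; continue gently until force rises.

>>> {"method": "step_arm", "body": {"plan": [[[0.002,0,0],[0,0,0]],[[0.004,0,0],[0,0,0]]]}}

```text
time_s: 5.15
eef_pos: [0.6099, -0.0777, 0.0331]
eef_rot: [0.001, 0.801, 0.599, -0.002]
wrist_force: [-5.2, -16.8, 1.4]
opening: -0.002
```

>>> {"method": "step_arm", "body": {"plan": [[[0.0015,0,0],[0,0,0]],[[0.003,0,0],[0,0,0]]]}}

```text
time_s: 5.35
eef_pos: [0.6101, -0.0776, 0.0331]
eef_rot: [0.002, 0.801, 0.599, -0.004]
wrist_force: [-9.5, -25.1, 0.1]
opening: -0.003
```

>>> {"method": "step_arm", "body": {"plan": [[[-0.003,0,0],[0,0,0]],[[-0.006,0,0],[0,0,0]],[[-0.015,0,0],[0,0,0]],[[-0.035,0,0],[0,0,0]]]}}

```text
time_s: 5.75
eef_pos: [0.6018, -0.1054, 0.0332]
eef_rot: [-0.0, 0.8, 0.6, 0.0]
wrist_force: [0.4, 0.5, 0.1]
opening: 0.004
```

>>> {"method": "step_arm", "body": {"plan": [[[0,0,-0.03],[0,0,0]],[[0,0,-0.07],[0,0,0]],[[0,0,-0.11],[0,0,0]],[[0,0,-0.11],[0,0,0]],[[0,0,-0.11],[0,0,0]]]}}

```text
time_s: 6.25
eef_pos: [0.6025, -0.1065, 0.1447]
eef_rot: [0.001, 0.801, 0.599, 0.001]
wrist_force: [-0.0, 0.2, -0.7]
opening: -0.001
```

```bash
python3 - <<'E'
from h import *
import cv2
a=viewer.camera('wrist');cv2.imwrite("pics/wrist4.png",a[:,:,::-1])
im=viewer.camera('top');cv2.imwrite("pics/top4.png",cv2.resize(im[120:280,205:405,::-1],None,fx=4,fy=4,interpolation=cv2.INTER_CUBIC)[:600])
s=np.load('jig.npy')
# lever line contact points
piv=np.array([-23,30.])
print(s)
E
python3 tgt.py -100 110 140 60 
```

```text
[ 0.60129452  0.02220366 -0.28606661]
world [0.5364 0.156  0.14  ] shift [0.233, -0.1357, 0.0024] turn [-0.12, 0.01, 29.99] dist 0.27
t 6.35 now jig mm [  35.7 -123.   142. ] yaw 90.0 F jig [-0.5 -0.6  0.1] open 0.0 q [-0.37  0.36  1.59  0.    1.19 -1.65]
```

View pics/wrist4.png

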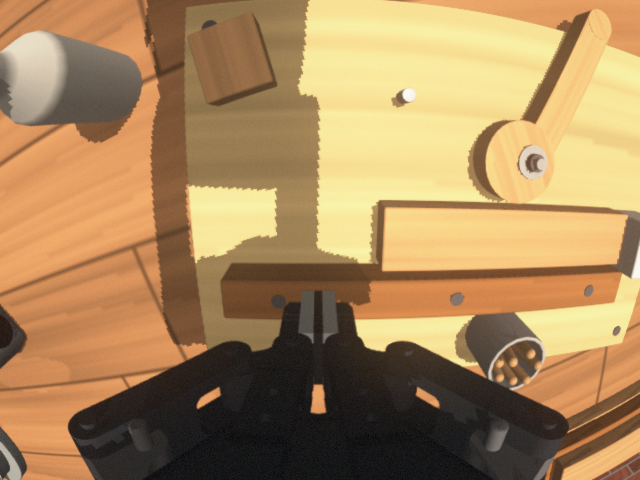

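View pics/top4.png

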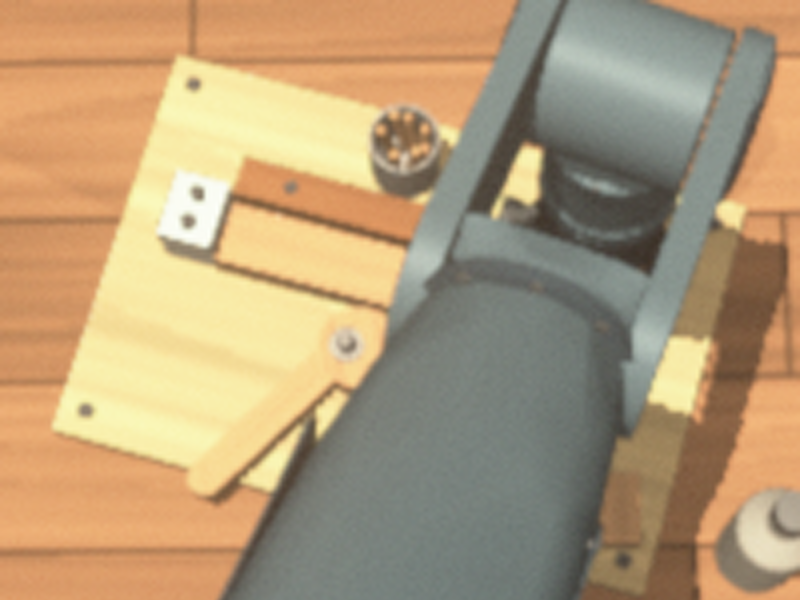

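```bash
python3 tgt.py -100 126.5 140 60 -100 126.5 34 60; python3 - <<'E'
from h import *
s=np.load('jig.npy');c=viewer.get_calibration('top')
import cv2
im=cv2.imread('pics/top4.png')
piv=np.array([-23,30.])
for th,col in((2.58,(255,0,0)),(2.62,(0,0,255)),(2.66,(0,255,0))):
    e=np.array([np.cos(th),np.sin(th)]);t=np.array([-e[1],e[0]])
    P=[np.r_[piv+e*50+t*13*k,41] for k in(1,)]+[np.r_[piv+e*137+t*13*k,41] for k in(1,-1)]+[np.r_[piv+e*50-t*13,41]]
    u=(proj(j2w(np.array(P),s),c)-[205,120])*4+1.5
    cv2.polylines(im,[u.astype(int)],False,col,1)
cv2.imwrite('pics/lev.png',cv2.resize(im[300:520,150:420],None,fx=2.6,fy=2.6))
E
```

```text
world [0.5411 0.1718 0.14  ] shift [0.2495, -0.1357, 0.0024] turn [-0.12, 0.01, 29.99] dist 0.284
world [0.5411 0.1718 0.034 ] shift [0.2495, -0.1355, 0.1084] turn [-0.12, 0.01, 29.99] dist 0.304
t 6.35 now jig mm [  35.7 -123.   142. ] yaw 90.0 F jig [-0.5 -0.6  0.1] open 0.0 q [-0.37  0.36  1.59  0.    1.19 -1.65]
```

View pics/lev.png

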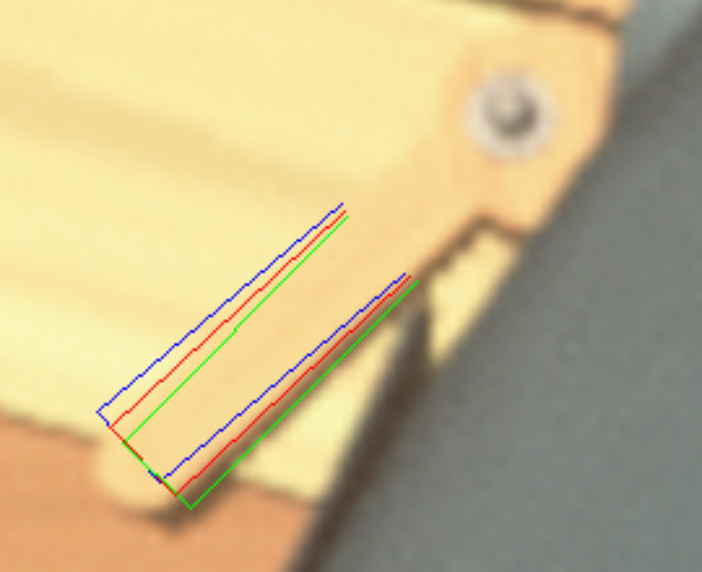

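>>> {"method": "step_arm", "body": {"plan": [[[0.042,-0.023,0],[0,0,6]],[[0.083,-0.045,0],[0,0,12]],[[0.125,-0.068,0],[0,0,18]],[[0.167,-0.09,0],[0,0,24]],[[0.208,-0.113,0],[0,0,30]]]}}

```text
time_s: 6.85
eef_pos: [0.5502, 0.1269, 0.1413]
eef_rot: [-0.001, 0.929, 0.369, -0.002]
wrist_force: [-0.3, -0.0, 0.2]
opening: 0.001
```

>>> {"method": "step_arm", "body": {"plan": [[[0,0,0],[0,0,0]],[[0,0,0],[0,0,0]]]}}

```text
time_s: 7.05
eef_pos: [0.5508, 0.1261, 0.1417]
eef_rot: [-0.0, 0.928, 0.373, -0.001]
wrist_force: [0.6, -1.0, 0.3]
opening: 0.001
```

```bash
python3 tgt.py -100 126.5 140 60 -100 126.5 34 60
```

```text
world [0.5411 0.1718 0.14  ] shift [0.0246, -0.0397, 0.0017] turn [-0.1, 0.13, 0.21] dist 0.047
world [0.5411 0.1718 0.034 ] shift [0.0249, -0.0395, 0.1077] turn [-0.1, 0.13, 0.21] dist 0.117
t 7.05 now jig mm [-77.8  85.4 141.7] yaw 60.2 F jig [ 0.9 -0.8  0.3] open 0.0 q [ 0.02  0.27  1.71 -0.    1.16 -0.75]
```

>>> {"method": "step_arm", "body": {"plan": [[[0.025,-0.04,0],[0,0,0]],[[0.025,-0.04,0.03],[0,0,0]],[[0.025,-0.04,0.07],[0,0,0]],[[0.025,-0.04,0.108],[0,0,0]],[[0.025,-0.04,0.108],[0,0,0]]]}}

```text
time_s: 7.55
eef_pos: [0.5377, 0.1691, 0.0291]
eef_rot: [-0.002, 0.929, 0.371, -0.006]
wrist_force: [-1.3, 0.1, -0.8]
opening: -0.002
```

```bash
python3 - <<'E'
from h import *
import cv2
a=viewer.camera('wrist');cv2.imwrite("pics/wrist5.png",a[:,:,::-1])
E
cat > arc.py <<'E'
# arc.py d th1 th2 ... : rows from current measured pose; TCP at r=118, offset d behind
from h import *
import sys
s=np.load('jig.npy');o=telemetry.get_obs();R0=q2R(o['eef_rot'])
d=float(sys.argv[1])
for a in map(float,sys.argv[2:]):
    th=np.radians(a);e=np.array([np.cos(th),np.sin(th)]);t=np.array([-e[1],e[0]])
    p=np.array([-23,30])+118*e-d*t
    P=j2w(np.r_[p,34],s)[0];ps=th-np.pi/2+s[2];c,n=np.cos(ps),np.sin(ps)
    Rt=np.array([[c,n,0],[n,-c,0],[0,0,-1.]])
    x=R0.T@(P-o['eef_pos']);r=R.from_matrix(R0.T@Rt).as_rotvec(degrees=True)
    print(a,x.round(4).tolist(),r.round(1).tolist())
c,n=np.cos(s[2]),np.sin(s[2]);q=o['eef_pos'][:2]-s[:2];q=1000*np.array([q@[c,n],q@[-n,c]])-[-23,30]
rr=np.hypot(*q)
for dd in (26,27,28): print('now theta if contact d=%d:'%dd, np.degrees(np.arctan2(q[1],q[0])+np.arcsin(dd/rr)).round(1), 'lever',(np.arctan2(q[1],q[0])%(2*np.pi)+np.arcsin(dd/rr)-2.18).round(3),'r',np.sqrt(rr**2-dd**2).round(1))
F=o['wrist_force'];print('t',o['time_s'],'F',F.round(1),'yaw',np.degrees(np.arctan2(R0[1,0],R0[0,0])-s[2]).round(1),'z',o['eef_pos'][2])
E
python3 arc.py 27 150 155 160 165
```

```text
150.0 [-0.0158, -0.004, -0.0017] [-0.3, 0.4, -0.1]
155.0 [-0.0262, -0.0059, -0.0016] [-0.3, 0.3, -5.1]
160.0 [-0.0367, -0.0068, -0.0016] [-0.3, 0.3, -10.1]
165.0 [-0.0473, -0.0069, -0.0015] [-0.3, 0.3, -15.1]
now theta if contact d=26: 141.7 lever 0.294 r 119.0
now theta if contact d=27: 142.2 lever 0.302 r 118.7
now theta if contact d=28: 142.7 lever 0.311 r 118.5
t 7.6 F [0.9 0.6 0.4] yaw 59.9 z 0.032178733092599665
```

View pics/wrist5.png

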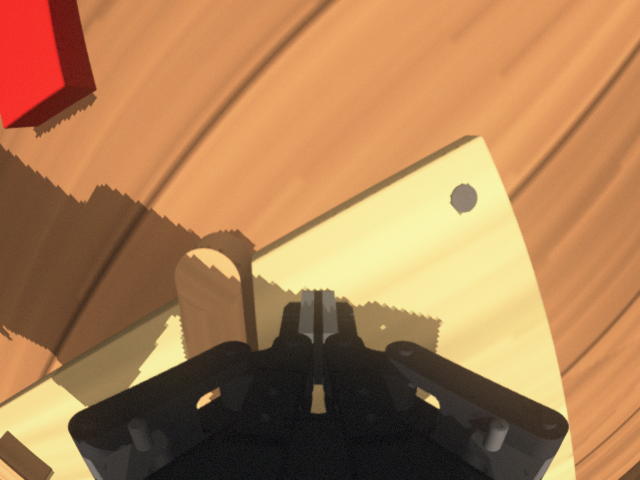

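>>> {"method": "step_arm", "body": {"plan": [[[-0.008,-0.002,-0.002],[0,0,0]],[[-0.016,-0.004,-0.002],[0,0,0]],[[-0.021,-0.005,-0.002],[0,0,-2.5]],[[-0.026,-0.006,-0.002],[0,0,-5]],[[-0.031,-0.0065,-0.002],[0,0,-7.5]]]}}

```text
time_s: 8.1
eef_pos: [0.5169, 0.1546, 0.0398]
eef_rot: [0.001, 0.902, 0.432, 0.002]
wrist_force: [1.2, 1.8, -0.6]
opening: 0.002
```

```bash
python3 arc.py 27 160 164 168 172 176 180
```

```text
160.0 [-0.0093, -0.003, 0.0057] [0.2, -0.2, -2.4]
164.0 [-0.0177, -0.0042, 0.0057] [0.2, -0.2, -6.4]
168.0 [-0.0261, -0.0049, 0.0057] [0.2, -0.2, -10.4]
172.0 [-0.0345, -0.005, 0.0057] [0.2, -0.2, -14.4]
176.0 [-0.043, -0.0044, 0.0056] [0.2, -0.2, -18.4]
180.0 [-0.0513, -0.0033, 0.0056] [0.2, -0.2, -22.4]
now theta if contact d=26: 155.0 lever 0.525 r 117.3
now theta if contact d=27: 155.5 lever 0.534 r 117.1
now theta if contact d=28: 156.0 lever 0.542 r 116.9
t 8.1 F [ 1.2  1.8 -0.6] yaw 67.6 z 0.039790127095995886
```

>>> {"method": "step_arm", "body": {"plan": [[[-0.009,-0.003,0.005],[0,0,-2.5]],[[-0.018,-0.004,0.006],[0,0,-6.5]],[[-0.026,-0.005,0.006],[0,0,-10.5]],[[-0.035,-0.005,0.006],[0,0,-14.5]],[[-0.043,-0.0045,0.006],[0,0,-18.5]]]}}

```text
time_s: 8.6
eef_pos: [0.4866, 0.1237, 0.0338]
eef_rot: [0.001, 0.82, 0.572, 0.002]
wrist_force: [1.9, 1.6, 0.0]
opening: -0.001
```

```bash
python3 arc.py 27 180 184 188 192 196 200
```

```text
180.0 [-0.0081, -0.0018, -0.0003] [0.3, -0.1, -3.9]
184.0 [-0.0165, -0.0028, -0.0003] [0.3, -0.1, -7.9]
188.0 [-0.025, -0.0032, -0.0003] [0.3, -0.1, -11.9]
192.0 [-0.0334, -0.0031, -0.0003] [0.3, -0.1, -15.9]
196.0 [-0.0418, -0.0024, -0.0003] [0.3, -0.1, -19.9]
200.0 [-0.0502, -0.001, -0.0003] [0.3, -0.1, -23.9]
now theta if contact d=26: 175.6 lever 0.885 r 118.1
now theta if contact d=27: 176.1 lever 0.893 r 117.8
now theta if contact d=28: 176.6 lever 0.902 r 117.6
t 8.6 F [1.9 1.6 0. ] yaw 86.1 z 0.03376940036172463
```

>>> {"method": "step_arm", "body": {"plan": [[[-0.008,-0.002,0],[0,0,-4]],[[-0.0165,-0.003,0],[0,0,-8]],[[-0.025,-0.003,0],[0,0,-12]],[[-0.0335,-0.003,0],[0,0,-16]],[[-0.042,-0.0025,0],[0,0,-20]]]}}

```text
time_s: 9.1
eef_pos: [0.4698, 0.0852, 0.0338]
eef_rot: [0.002, 0.709, 0.706, 0.002]
wrist_force: [2.4, 3.3, 0.4]
opening: 0.001
```

```bash
python3 arc.py 27 199 202 205 208 211 214; python3 - <<'E'
from h import *
import cv2
im=viewer.camera('side');cv2.imwrite("pics/side6.png",cv2.resize(im[150:300,255:445,::-1],None,fx=4,fy=4,interpolation=cv2.INTER_CUBIC)[:600])
E
```

```text
199.0 [-0.0062, -0.0011, -0.0002] [0.3, -0.0, -2.9]
202.0 [-0.0124, -0.0021, -0.0002] [0.3, -0.0, -5.9]
205.0 [-0.0188, -0.0027, -0.0002] [0.3, 0.0, -8.9]
208.0 [-0.0251, -0.003, -0.0002] [0.3, 0.0, -11.9]
211.0 [-0.0314, -0.0029, -0.0002] [0.3, 0.0, -14.9]
214.0 [-0.0377, -0.0025, -0.0002] [0.3, 0.0, -17.9]
now theta if contact d=26: -164.5 lever 1.233 r 118.3
now theta if contact d=27: -164.0 lever 1.241 r 118.1
now theta if contact d=28: -163.5 lever 1.25 r 117.9
t 9.1 F [2.4 3.3 0.4] yaw 106.1 z 0.03379145124946695
```

View pics/side6.png

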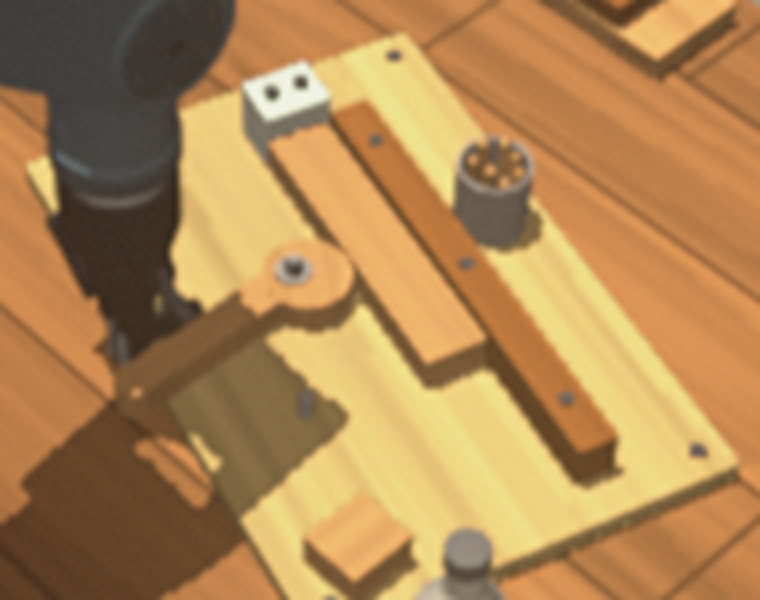

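>>> {"method": "step_arm", "body": {"plan": [[[-0.006,-0.001,0],[0,0,-3]],[[-0.0125,-0.002,0],[0,0,-6]],[[-0.019,-0.003,0],[0,0,-9]],[[-0.025,-0.003,0],[0,0,-12]],[[-0.0315,-0.003,0],[0,0,-15]]]}}

```text
time_s: 9.65
eef_pos: [0.466, 0.0542, 0.0332]
eef_rot: [0.001, 0.611, 0.791, 0.001]
wrist_force: [0.7, 6.5, 2.2]
opening: 0.002
```

```bash
python3 arc.py 27 213 215 217 219 221 223 225 227 229
```

```text
213.0 [-0.0047, -0.0003, -0.0008] [0.2, 0.0, -2.0]
215.0 [-0.0089, -0.001, -0.0008] [0.2, 0.0, -4.0]
217.0 [-0.013, -0.0016, -0.0008] [0.2, 0.0, -6.0]
219.0 [-0.0172, -0.002, -0.0008] [0.2, 0.0, -8.0]
221.0 [-0.0215, -0.0023, -0.0008] [0.2, 0.0, -10.0]
223.0 [-0.0257, -0.0025, -0.0008] [0.2, 0.0, -12.0]
225.0 [-0.0299, -0.0024, -0.0008] [0.2, 0.0, -14.0]
227.0 [-0.0341, -0.0023, -0.0008] [0.2, 0.0, -16.0]
229.0 [-0.0383, -0.002, -0.0008] [0.2, 0.1, -18.0]
now theta if contact d=26: -149.8 lever 1.49 r 118.9
now theta if contact d=27: -149.3 lever 1.498 r 118.7
now theta if contact d=28: -148.8 lever 1.506 r 118.5
t 9.65 F [0.7 6.5 2.2] yaw 121.0 z 0.033223355724543706
```

>>> {"method": "step_arm", "body": {"plan": [[[-0.0047,-0.0005,0],[0,0,-2]],[[-0.009,-0.001,0],[0,0,-4]],[[-0.013,-0.0015,0],[0,0,-6]],[[-0.0172,-0.002,0],[0,0,-8]],[[-0.0215,-0.0025,0],[0,0,-10]]]}}

```text
time_s: 10.15
eef_pos: [0.4676, 0.0346, 0.033]
eef_rot: [-0.001, 0.541, 0.841, 0.002]
wrist_force: [-4.7, 15.1, 7.8]
opening: 0.002
```

```bash
python3 arc.py 27 221 223 225 227 229
```

```text
221.0 [-0.0022, 0.0007, -0.0011] [0.1, -0.2, -0.1]
223.0 [-0.0064, -0.0001, -0.0011] [0.1, -0.2, -2.1]
225.0 [-0.0105, -0.0009, -0.0011] [0.1, -0.2, -4.1]
227.0 [-0.0147, -0.0014, -0.0011] [0.1, -0.2, -6.1]
229.0 [-0.0189, -0.0019, -0.0011] [0.1, -0.2, -8.1]
now theta if contact d=26: -140.6 lever 1.65 r 119.5
now theta if contact d=27: -140.1 lever 1.658 r 119.3
now theta if contact d=28: -139.6 lever 1.667 r 119.0
t 10.15 F [-4.7 15.1  7.8] yaw 130.9 z 0.03295338142923738
```

>>> {"method": "step_arm", "body": {"plan": [[[-0.004,-0.0003,0],[0,0,-2]],[[-0.008,-0.001,0],[0,0,-4]],[[-0.012,-0.0015,0],[0,0,-6]],[[-0.016,-0.002,0],[0,0,-8]],[[-0.0175,-0.002,0],[0,0,-8]]]}}

```text
time_s: 10.65
eef_pos: [0.4709, 0.0193, 0.0323]
eef_rot: [-0.003, 0.481, 0.877, 0.002]
wrist_force: [-10.0, 21.8, 13.6]
opening: -0.003
```

```bash
python3 arc.py 27 227 229;python3 - <<'E'
from h import *
import cv2
im=viewer.camera('side');cv2.imwrite("pics/side7.png",cv2.resize(im[150:300,255:445,::-1],None,fx=4,fy=4,interpolation=cv2.INTER_CUBIC)[:600])
E
```

```text
227.0 [0.0003, 0.002, -0.0017] [-0.0, -0.4, 1.9]
229.0 [-0.0038, 0.001, -0.0017] [-0.0, -0.4, -0.1]
now theta if contact d=26: -133.3 lever 1.777 r 120.1
now theta if contact d=27: -132.8 lever 1.785 r 119.9
now theta if contact d=28: -132.3 lever 1.793 r 119.7
t 10.65 F [-10.   21.8  13.6] yaw 138.9 z 0.03231538686232907
```

View pics/side7.png

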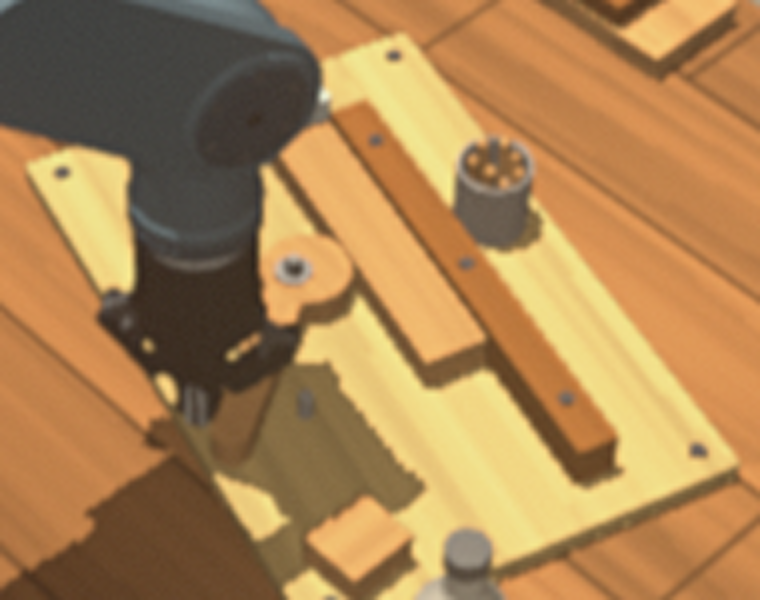

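>>> {"method": "step_arm", "body": {"plan": [[[0.004,0,0],[0,0,0]],[[0.008,0,0],[0,0,0]],[[0.018,0,0],[0,0,0]],[[0.035,0,0],[0,0,0]],[[0.035,0,-0.03],[0,0,0]]]}}

```text
time_s: 11.2
eef_pos: [0.4492, 0.0476, 0.0582]
eef_rot: [-0.005, 0.48, 0.877, -0.001]
wrist_force: [0.6, -0.5, -0.1]
opening: 0.002
```

>>> {"method": "step_arm", "body": {"plan": [[[0,0,-0.04],[0,0,0]],[[0,0,-0.08],[0,0,0]],[[0,0,-0.12],[0,0,0]],[[0,0,-0.16],[0,0,0]],[[0,0,-0.2],[0,0,0]]]}}

```text
time_s: 11.7
eef_pos: [0.4534, 0.0463, 0.2628]
eef_rot: [-0.0, 0.48, 0.877, -0.0]
wrist_force: [0.8, -0.3, 0.6]
opening: -0.003
```

```bash
python3 tgt.py -300 100 260 135;python3 - <<'E'
from h import *
import cv2
im=viewer.camera('top');cv2.imwrite("pics/top8.png",cv2.resize(im[120:280,205:405,::-1],None,fx=4,fy=4,interpolation=cv2.INTER_CUBIC)[:600])
im=viewer.camera('side');cv2.imwrite("pics/side8.png",im[:,:,::-1])
E
```

```text
world [0.3417 0.2028 0.26  ] shift [0.192, -0.0098, 0.0028] turn [-0.01, -0.0, 3.99] dist 0.192
t 11.7 now jig mm [-148.6  -18.6  262.8] yaw 139.0 F jig [ 0.8 -0.1  0.6] open -0.0 q [-0.16 -0.12  1.86 -0.    1.39 -2.3 ]
```

View pics/top8.png

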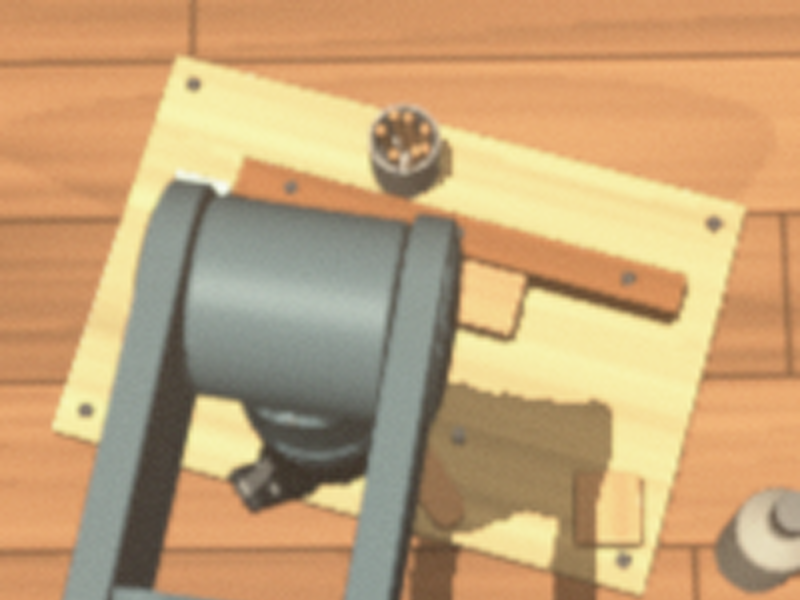

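View pics/side8.png

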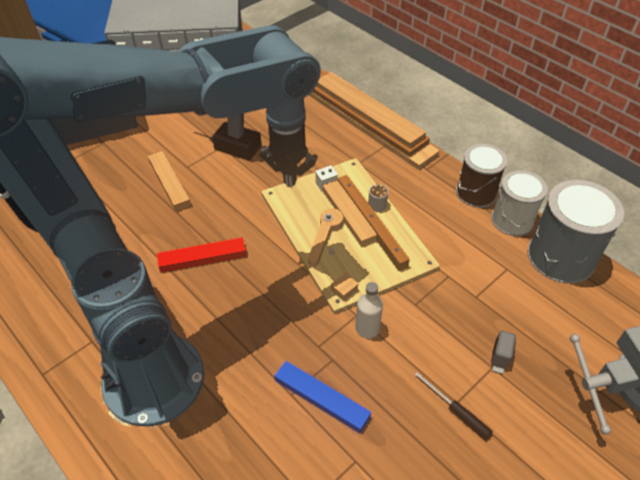

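```bash
python3 - <<'E'
from h import *
import cv2
s=np.load('jig.npy');c=viewer.get_calibration('side')
z=cv2.resize(cv2.imread('pics/side8.png')[150:300,255:445],None,fx=4,fy=4,interpolation=cv2.INTER_CUBIC)
def dr(P,col,cl):
    u=(proj(j2w(np.array(P,float),s),c)-[255,150])*4+1.5
    cv2.polylines(z,[u.astype(int)],cl,col,1)
piv=np.array([-23,30.])
for v,col in((1.65,(255,0,0)),(1.78,(0,0,255))):
    th=2.18+v;e=np.array([np.cos(th),np.sin(th)]);t=np.array([-e[1],e[0]])
    dr([np.r_[piv+e*a+t*13*k,41] for a,k in((40,1),(137,1),(137,-1),(40,-1))],col,False)
dr([(15,140,46),(60,140,46),(60,-80,46),(15,-80,46)],(0,0,255),True)
cv2.imwrite('pics/s8o.png',z)
E
```

```text
(no output)
```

View pics/s8o.png

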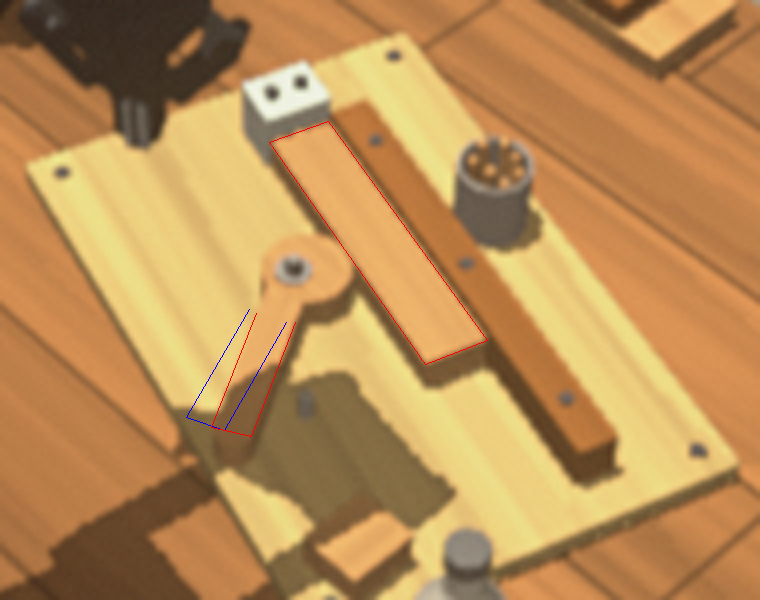

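The overlay shows the rail exactly on its seated outline, and the lever arm lies on or just past the 1.78 rad outline.

```bash
python3 -c "
from bench import ticket;print(ticket.hand_in())"
```

```text
the job is handed in; nothing more can be done
None
```

The rail is tight against the drill guide block and the cam lever is locked. I handed the job in at about 12 s, with the arm clear of everything.

- **Rail:** I pushed it with the shut fingertips until it met the block. The force rose from about 2 N while sliding to about 27 N at the stop.
- **Lever:** I pushed the arm round in an arc to about 1.78 rad, where 1.65 counts as firm. The sideways force at the end was about 24 N. I then backed the finger off.
- **Last checks:** In the final side picture, the rail lies on its calculated seated outline, against both block and fence. The lever stayed at about 1.78 to 1.8 rad after release. The pot, offcut, glue, drill and the other things in view look unmoved, judged by eye only. No check failed. In the last top picture the arm hid the block end, so I relied on the side view there.

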